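# Bring the swinging draining colander to rest over the drip tray

### The job

The draining colander of cups hangs from a slider on the rail and has been parked with one edge up on the bread bin. Hold the slider by its upright grip only, draw the colander off the bin and along the rail, and bring it to hang still and level, centred over the drip tray, for about four seconds; it drops off the bin with a big swing that will not die out in time by itself. Then let go and clear away, leaving it hanging still there; never touch the colander itself, never let it tip so far that cups spill, and do not push the bread bin about.

Things in the scene. Friction and masses are not known exactly. Their poses are not given: they have to be found in the camera images.
- rail: Fixed steel draining rail: a round bar, 16 mm thick and 660 mm long, level, its axis 250 mm above the worktop, carried at each end by a cranked post that stands 170 mm to its +x side. Origin on the worktop under the middle of the bar; y axis along the bar towards the bread bin, x axis level across the bar, z up.
- slider (a joint): Slider's travel along the bar in m: 0 where it is parked at the start (170 mm to the +y side of the bar's middle), growing away from the bread bin (towards rail -y); stops at -0.06 and 0.44. About 1.5 N dry friction and 2 N s/m damping; it stays where it is left. Slider and yoke weigh about 0.35 kg.
- slider_grip (a point): Point on the centre line of the slider's upright white grip, 295 mm above the worktop; axes as the rail's. The grip is a block 40 mm across the bar (x), 20 mm along it (y), 50 mm tall, top at 317 mm; it stands on the aluminium slider block (44 x 50 x 34 mm, top at 267 mm). Under it a steel yoke, 230 mm wide across the bar, reaches down to the colander's pins.
- colander (a joint): Swing angle in rad about the rail's x: 0 = hanging level, + = edge towards the bin up. About 0.4 at the start, resting on the bin's near top edge; drops free at about 0.35 after 10 to 20 mm of slider travel, then swings with period 1.16 s, decay time over 25 s. Slider acceleration a away from the bin adds +a/0.33 m to its angular acceleration. Turns freely to 0.95 either way.
- colander_base (a point): Centre of the underside of the colander: a low steel bowl with drain holes and three upturned white cups in it (they do not move), 178 mm across underneath, 187 mm at the rim, 56 mm tall, about 0.7 kg (0.5 to 0.9) in all; z axis up out of the bowl. Hanging level, this point is 75 mm above the worktop.
- colander_pin (a point): Middle of the colander's swing axis, between its two pins at +-115 mm along x, straight under the slider grip; 32.5 mm above the underside's centre, 107.5 mm above the worktop, 10 mm above the colander's centre of mass.
- bread_bin: Loose white steel bread bin, 150 x 160 mm (x, y) and 107 mm tall, 2.2 kg, standing under the rail's +y end. Origin at the centre of its underside, axes as the rail's at the start; its near face is 78 mm from the slider's centre along the bar at the start.
- tray_centre (a point): Centre of the inner floor, 4 mm above the worktop, of the square aluminium drip tray, 250 x 250 mm with walls 26 mm high, which stands fixed under the bar somewhere between the rail's middle and its -y end; axes as the rail's.

How it is judged (in metres and radians):
On the way, in this order (a step that is already met when the one before it is completed fails the run):
1. the colander is drawn clear of the bread bin (horizontal distance between slider_grip and bread_bin above 0.2 m), for 0.1 s.
2. it hangs over the drip tray (within 25 mm) and level (within 0.1 rad) without a break for 3 s (horizontal distance between colander_base and tray_centre below 0.025 m and value of joint colander between -0.1 and 0.1 rad), for 3 s.
At the end, for the whole second after the job is handed in: The colander hangs free over the drip tray, its underside's centre within 25 mm (level) of the tray's centre, its swing within 0.1 rad and 0.5 rad/s, the slider standing still (under 20 mm/s) and let go (all of step 2 and velocity of joint colander between -0.5 and 0.5 rad/s and velocity of joint slider between -0.02 and 0.02 m/s and contact force between colander and anything else below 0.2 N); the robot touches nothing.
It fails at once if the robot touches the colander (contact force between any of the arm, the fingers and colander above 0.3 N).
It fails at once if the colander tips beyond 0.7 rad and spills the cups (value of joint colander above 0.7 rad or value of joint colander below -0.7 rad).
It fails at once if the bread bin is pushed more than 30 mm (distance of bread_bin from where it was at the start of the episode above 0.03 m).
It also fails if it takes over 38 s, if anything falls off the work surface, if the arm or the gripper's body presses on something with over 40 N, if the wrist force passes 120 N, or if a joint passes its speed limit or range.

### The arm

A 7-joint arm with a two-finger parallel gripper is mounted at the origin on the work surface. World frame = base frame: x ahead of the robot, y to its left, z up, the work surface at z = 0. Lengths are in m, angles in degrees, forces in N, time in s.
With the tool pointing down it reaches from about 0.4 to 0.9 m from the base axis. Payload 5.5 kg.
Tool frame: the origin (TCP) lies on the mounting face of the last link; the fingertips stand 173 mm ahead of it and the grasp point (between the pads) lies 155 mm ahead of it; z points along the fingers, y is the line along which they close (so a half turn about z gives the same grasp; the last joint's range is limited). The gripper opens to 85 mm and grips with 20 to 120 N. Pads are 22 mm wide; open, the fingers measure 114 mm over their backs; the gripper's body (76 mm by 85 mm) begins 54 mm behind the grasp point. The pads swing forward as they close: fully open they stand 13 mm farther back than shut.
Start: joints at [84.58, 28.699, -24.465, 88.831, 12.651, 65.22, -12.049], TCP at [0.228, -0.609, 0.405] pointing down, gripper open.
Joint ranges: [-164.97, 164.97], [-17.58, 116.51], [-87.97, 89.64], [11.32, 138.91], [-80.73, 260.73], [10.89, 115.49], [-147.41, 147.41]. Speed limits (degrees/s): [147.25, 147.25, 180, 180, 180, 180, 180].

### API

Orientations are given as a 3x3 rotation matrix whose columns are the frame's x, y, z axes.
In Python, from rig import readout, cams, manip gives the robot as it stands.
- The arm moves only by the tool drive_tool, never from a script. Its argument "steps" is a list of rows, each an object of numbers: "dx", "dy", "dz": the shift along the tool's x, y, z normalised to -1 to 1, where 1 is 0.3 m; "rx", "ry", "rz": the turn, a rotation vector about the tool's x, y, z normalised to -1 to 1, where 1 is pi rad; "fingers": the opening, from -1 (shut) to 1 (fully open). A call has 1 to 12 rows; each row is the pose to reach, as a shift and turn from the pose commanded when the call began, along the tool's axes at that moment, turning the shorter way round; what a row does not reach only later rows make up. A row lasts 1/10 s, in which the tool goes at most 50 mm and 8.59 degrees, less where a joint would pass 70% of its speed; a pose out of reach is approached as far as the arm can. A call with a number of a shift or a turn outside -1 to 1 is refused whole. A call with a gripper value outside its range is refused whole. The fingers move at their own pace and stop on an object; "grip_force" is the grip in N (left out, the last holds). Time passes only in rows, so rows that repeat a pose let the fingers close. It gives the time, the measured TCP pose, the force, the opening and the grip force at its end, in the units of the state.
- readout.observe(): the state, without advancing time (a new reading comes with each control period).
- cams.snapshot(name): name is "scene" or "top" or "wrist"; returns a dict with "image" (480x640x3 uint8, red, green, blue), "range_z" (480x640 float32, m along the optical axis (not along the pixel's ray), 0 where there is no reading), "fx", "fy", "cx", "cy" (pixels), "R" (3x3) and "t" (3): a world point X has camera coordinates R X + t. Camera axes: x right, y down, z forward; pixel columns grow to the right and rows downward; lengths in m; the calibration is good to about 2 mm. A picture is of the moment at which its call begins.
- manip.job_done(): hands the job in; it is judged then, once.
The state is a dict: "clock": time; "joint_positions": joint angles; "qd": joint speeds; "joint_efforts": joint torques, N m; "tcp_pos": TCP position; "ee_rot": TCP orientation; "contact_force": force on the tool from outside, world axes, zero at the start; "torque": the same for the moment, N m; "grip_width": opening from 0.0 (shut) to 1.0 (fully open); "grasp_force": force on a finger pad.
Only numpy, scipy, OpenCV 4.12 (cv2) and the standard library are available. Lean on these libraries where they do the work, as an engineer would, in place of code of your own. Each camera call takes 0.05 s, during which the arm holds its last target. There are 200 camera calls.

## Working session

There is one attempt and no reset: what is moved stays moved. The work goes in short steps, Python scripts to look and compute and a tool call to move; the robot and the scene stay as the last step left them, time stands still between calls to the robot, and variables do not carry over. Pictures are saved under pics/ and viewed, at most 10 in all, crops included, and the job is handed in when it is done.

Besides the shell and the picture viewer there is one more tool, called after "Call:" by a JSON object that holds its "op" and its "data", one argument or row to a line. drive_tool: Moves the arm, as the interface text tells. Its arguments: {"type":"object","properties":{"steps":{"type":"array","items":{"type":"object","properties":{"dx":{"type":"number"},"dy":{"type":"number"},"dz":{"type":"number"},"rx":{"type":"number"},"ry":{"type":"number"},"rz":{"type":"number"},"fingers":{"type":"number"}}}},"grip_force":{"type":"number"}},"required":["steps"]}

```bash
ls; mkdir -p pics; python3 - <<'E'
from rig import readout,cams
import cv2,numpy as np
s=readout.observe();print(s)
for n in("scene","top"):
    d=cams.snapshot(n);cv2.imwrite(f"pics/{n}0.png",d["image"][:,:,::-1]);np.savez(f"pics/{n}0.npz",**d)
    print(n,d["fx"],d["fy"],d["cx"],d["cy"],d["R"],d["t"],-d["R"].T@d["t"])
E
```

```text
pics
{'clock': 0.0, 'joint_positions': array([ 84.57947227,  28.75431567, -24.45097637,  88.89107576,
        12.65000199,  65.21984397, -12.0476503 ]), 'qd': array([ 0.07012087,  0.00471385,  0.0211975 ,  0.04511063,  0.07614766,
       -0.05549522,  0.12361301]), 'joint_efforts': array([-1.61176877e-04, -5.69506752e+01, -5.81566170e+00, -2.80936539e+01,
        1.06653685e-02,  1.19352600e-02, -1.02256371e-05]), 'tcp_pos': array([ 0.22744822, -0.60853017,  0.40365269]), 'ee_rot': array([[ 9.36653680e-01,  3.50256324e-01, -6.25496042e-04],
       [ 3.50256877e-01, -9.36651843e-01,  1.85626426e-03],
       [ 6.42962748e-05, -1.95776104e-03, -9.99998082e-01]]), 'contact_force': array([-0.56422419, -0.487111  ,  0.57778793]), 'torque': array([-0.05125126, -0.06365152,  0.0026671 ]), 'grasp_force': 0.0, 'grip_width': 1.0030470263243054}
scene 434.4638949279144 434.4638949279144 325.06499753790933 240.91368658368455 [[-0.10895156  0.99402352 -0.00684119]
 [ 0.71430258  0.07350242 -0.69596639]
 [-0.69130411 -0.0807133  -0.71804177]] [-0.0365829  -0.26567323  1.31764806] [1.09668084 0.16224362 0.76097644]
top 552.0236619925632 552.0236619925632 317.50543365321147 239.81997387582913 [[ 0.01089056 -0.99986221 -0.01252862]
 [-0.98717358 -0.00875489 -0.15941038]
 [ 0.15927873  0.01410399 -0.9871329 ]] [0.08709134 0.59954512 1.11087192] [0.41396837 0.07666056 1.19324307]
```

View pics/scene0.png

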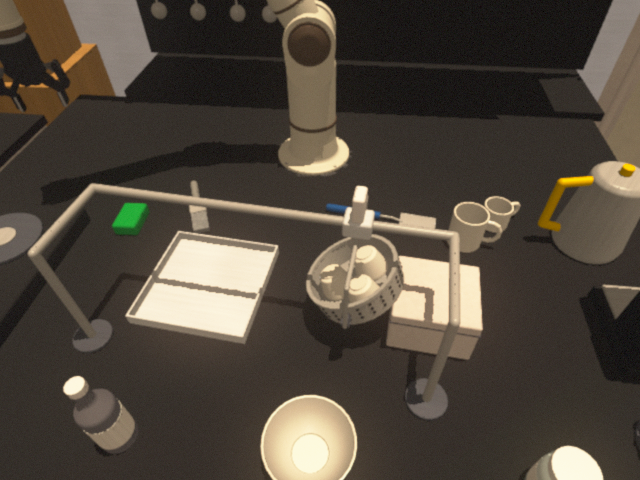

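View pics/top0.png

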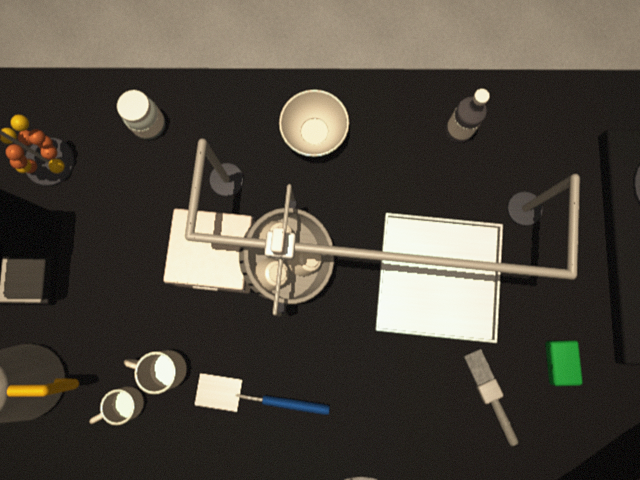

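The scene view shows the grip at about (360,205), the colander tilted on the bin, and the tray at left. In the top view the bar runs from (188,237) to (575,273), the grip is near (281,242), and the tray corners are (387,214), (503,222), (497,341) and (376,331).

```bash
cat > h.py <<'E'
import numpy as np,cv2
def cloud(d):
    v,u=np.mgrid[:480,:640];z=d["range_z"]
    P=np.stack([(u-d["cx"])/d["fx"]*z,(v-d["cy"])/d["fy"]*z,z],-1)
    X=(P-d["t"])@d["R"];X[z==0]=np.nan;return X
def ray(d,u,v,h):
    r=d["R"].T@np.array([(u-d["cx"])/d["fx"],(v-d["cy"])/d["fy"],1]);c=-d["R"].T@d["t"]
    return c+r*(h-c[2])/r[2]
E
python3 - <<'E'
from h import *
d=np.load("pics/top0.npz");X=cloud(d);v,u=np.mgrid[:480,:640]
# rail: ends by rays at top of bar; direction from cloud at bar height
m=(X[...,2]>.245)&(X[...,2]<.265)&(u>192)&(u<570)&(v>225)&(v<280)&((u<255)|(u>305))
P=X[m];c=P[:,:2].mean(0);w=np.linalg.svd(P[:,:2]-c,full_matrices=False)[2][0]
w=w if w[1]>0 else -w; ax=np.array([w[1],-w[0]]);print("bar y axis",w,"pt",c,"ztop",np.percentile(P[:,2],95),"n",m.sum())
al=(P[:,:2]-c)@w;print("ends",c+w*al.min(),c+w*al.max())
for n in("top","scene"):
    e=np.load(f"pics/{n}0.npz");Y=cloud(e);g=Y[(Y[...,2]>.28)&(Y[...,2]<.33)&(abs((Y[...,:2]-c)@ax)<.05)]
    t=g[g[:,2]>.310];print(n,len(g),g.max(0),"top x,y across/along",[(q.min(),np.median(q),q.max()) for q in((t[:,:2]-c)@ax,(t[:,:2]-c)@w)])
    gg=(e["image"].astype(int)).min(-1)
print("rays top corners z.03:")
hsv=cv2.cvtColor(d["image"],cv2.COLOR_RGB2GRAY)
m=((X[...,2]<.04)&(hsv>90)&(u>360)&(u<520)&(v>200)&(v<355)).astype(np.uint8)
m=cv2.morphologyEx(m,cv2.MORPH_CLOSE,np.ones((15,15)))
k=max(cv2.findContours(m,0,2)[0],key=cv2.contourArea);r=cv2.minAreaRect(k);print(r)
B=np.array([ray(d,*p,.026) for p in cv2.boxPoints(r)]);print(B,np.linalg.norm(np.roll(B,1,0)-B,axis=1));T=B.mean(0)[:2];print("tray",T,"across",(T-c)@ax,"along",(T-c)@w)
m=(X[...,2]>.09)&(X[...,2]<.115)&(u>160)&(u<255)&(v>205)&(v<295)
b=(X[m][:,:2]-c)@np.array([ax,w]).T;print("bin across/along",b.min(0),b.max(0))
E
```

```text
bar y axis [0.08112186 0.99670419] pt [ 0.53830076 -0.0541619 ] ztop 0.2592020651529251 n 3151
ends [ 0.51510928 -0.33910418] [0.56777504 0.30797397]
top 360 [0.57689513 0.16589085 0.31999641] top x,y across/along [(np.float64(-0.018475014590443744), np.float64(0.000657289317948457), np.float64(0.02146685056060609)), (np.float64(0.19943276383191308), np.float64(0.20933701110454392), np.float64(0.21968784587099316))]
scene 424 [0.57889351 0.16783183 0.3195209 ] top x,y across/along [(np.float64(-0.01717628281232599), np.float64(0.0073130437527087234), np.float64(0.022468102389187693)), (np.float64(0.20154549100059233), np.float64(0.21208689303272707), np.float64(0.22160538697887724))]
rays top corners z.03:
((440.241943359375, 284.0394287109375), (122.74703979492188, 134.55361938476562), 4.8530964851379395)
[[ 0.38041975 -0.02506896  0.026     ]
 [ 0.66477089 -0.05107123  0.026     ]
 [ 0.64418163 -0.31267787  0.026     ]
 [ 0.36220539 -0.27700476  0.026     ]] [0.25259337 0.28553755 0.26241561 0.2842238 ]
tray [ 0.51289441 -0.16645571] across -0.016213131047251014 along -0.11398472306955622
bin across/along [-0.07251353  0.26565378] [0.07928494 0.44921765]
```

```bash
cat >> h.py <<'E'
w=np.array([.08112,.99670]);ax=np.array([w[1],-w[0]]);c0=np.array([.5383,-.05416])
def theta(d,al,zp=.1075):
    """swing from the rim plane; al = slider position along the bar (from c0)"""
    X=cloud(d).reshape(-1,3);a=(X[:,:2]-c0)@ax;y=(X[:,:2]-c0)@w-al;z=X[:,2]-zp
    # bowl shell: distance from pin centre; yoke arms (|a|>.1) excluded
    r=np.sqrt(a*a+y*y+z*z);k=(r>.088)&(r<.104)&(X[:,2]<.19)&(X[:,2]>.06)&(abs(a)<.1)&(abs(y)>.02)
    a,y,z=a[k],y[k],z[k];b=(np.degrees(np.arctan2(a,y))//4).astype(int);S=[]
    for q in np.unique(b):
        i=np.where(b==q)[0]
        if len(i)>4:S.append(i[np.argsort(z[i])[-3:]].tolist()[0])
    S=np.array(S)
    for _ in range(4):
        A=np.c_[a[S],y[S],np.ones(len(S))];p=np.linalg.lstsq(A,z[S],rcond=None)[0];e=abs(z[S]-A@p);S=S[e<max(.004,2*np.median(e))]
    return np.arctan(p[1]),len(S),p,np.median(e)
E
python3 - <<'E'
from h import *
for n in("top","scene"):
    d=np.load(f"pics/{n}0.npz");print(n,theta(d,.2105))
    X=cloud(d);g=cv2.cvtColor(d["image"],cv2.COLOR_RGB2GRAY);Q=(X[...,:2]-c0)@np.array([ax,w]).T
    m=(X[...,2]>-.005)&(X[...,2]<.04)&(g>70)&(abs(Q[...,0])<.15)&(Q[...,1]<.08)&(Q[...,1]>-.27)
    m=cv2.morphologyEx(m.astype(np.uint8),cv2.MORPH_OPEN,np.ones((3,3)))>0
    q=Q[m];print(m.sum(),np.percentile(q,[.2,99.8],axis=0),"mid",np.percentile(q,[.2,99.8],axis=0).mean(0))
d=np.load("pics/top0.npz");C=np.array([ray(d,*p,.026) for p in[(387,214),(503,222),(497,341),(376,331)]])
print((C[:,:2]-c0)@np.array([ax,w]).T)
E
```

```text
top (np.float64(0.4243298386433866), 72, array([0.00063539, 0.45177597, 0.02713654]), np.float64(0.0006932164974661308))
13316 [[-0.12931755 -0.24767703]
 [ 0.1314254   0.01326864]] mid [ 0.00105392 -0.11720419]
scene (np.float64(0.4238149555296394), 78, array([0.00772923, 0.45115614, 0.02625941]), np.float64(0.0005641585275598))
11858 [[-0.12956315 -0.25817831]
 [ 0.125907    0.01595546]] mid [-0.00182807 -0.12111143]
[[ 0.12142519  0.00823065]
 [ 0.12615024 -0.24036895]
 [-0.1261826  -0.23779   ]
 [-0.12883567  0.01310593]]
```

Call:
{"op": "drive_tool", "data": {
  "steps": [
    {"dz": -0.16},
    {"dz": -0.33},
    {"dz": -0.4,"dx": 0.1,"dy": -0.1},
    {"dz": -0.4,"dx": 0.2,"dy": -0.2,"rz": 0.04},
    {"dz": -0.4,"dx": 0.3,"dy": -0.32,"rz": 0.08},
    {"dz": -0.4,"dx": 0.4,"dy": -0.43,"rz": 0.12},
    {"dz": -0.4,"dx": 0.5,"dy": -0.54,"rz": 0.14},
    {"dz": -0.4,"dx": 0.6,"dy": -0.65,"rz": 0.14},
    {"dz": -0.4,"dx": 0.7,"dy": -0.76,"rz": 0.14},
    {"dz": -0.4,"dx": 0.8,"dy": -0.87,"rz": 0.14},
    {"dz": -0.4,"dx": 0.96,"dy": -1.0,"rz": 0.14},
    {"dz": -0.4,"dx": 0.96,"dy": -1.0,"rz": 0.14}
  ]
}}

```text
$.steps[0]: bad value
```

```bash
cat >> h.py <<'E'
def to(s,target_xyz):
    """shift/0.3 in tool axes to target, and rz/pi to bring tool y to -bar y"""
    R=s["ee_rot"];xt=np.array([*ax,0]);v=R.T@xt
    return R.T@(np.array(target_xyz)-s["tcp_pos"])/.3,np.arctan2(v[1],v[0])/np.pi
E
python3 - <<'E'
from h import *
from rig import readout
s=readout.observe();print(s["clock"],s["tcp_pos"],s["ee_rot"],s["joint_positions"]);print(to(s,[.5564,.1556,.505]))
E
```

```text
0.1 [ 0.22747411 -0.60857331  0.40376209] [[ 9.36669093e-01  3.50215245e-01 -5.41209783e-04]
 [ 3.50215656e-01 -9.36667641e-01  1.65079775e-03]
 [ 7.12008477e-05 -1.73579137e-03 -9.99998491e-01]] [ 84.57984146  28.74972906 -24.45286375  88.88333035  12.65029559
  65.21937525 -12.05003931]
(array([ 1.91909128, -2.00252426, -0.3338476 ]), np.float64(0.13974136274165166))
```

Call:
{"op": "drive_tool", "data": {
  "steps": [
    {"dx": 0,"dy": 0,"dz": -0.16,"rx": 0,"ry": 0,"rz": 0,"fingers": 1},
    {"dx": 0,"dy": 0,"dz": -0.33,"rx": 0,"ry": 0,"rz": 0,"fingers": 1},
    {"dx": 0.1,"dy": -0.1,"dz": -0.4,"rx": 0,"ry": 0,"rz": 0,"fingers": 1},
    {"dx": 0.2,"dy": -0.2,"dz": -0.4,"rx": 0,"ry": 0,"rz": 0.04,"fingers": 1},
    {"dx": 0.3,"dy": -0.32,"dz": -0.4,"rx": 0,"ry": 0,"rz": 0.08,"fingers": 1},
    {"dx": 0.4,"dy": -0.43,"dz": -0.4,"rx": 0,"ry": 0,"rz": 0.12,"fingers": 1},
    {"dx": 0.5,"dy": -0.54,"dz": -0.4,"rx": 0,"ry": 0,"rz": 0.14,"fingers": 1},
    {"dx": 0.6,"dy": -0.65,"dz": -0.4,"rx": 0,"ry": 0,"rz": 0.14,"fingers": 1},
    {"dx": 0.7,"dy": -0.76,"dz": -0.4,"rx": 0,"ry": 0,"rz": 0.14,"fingers": 1},
    {"dx": 0.8,"dy": -0.87,"dz": -0.4,"rx": 0,"ry": 0,"rz": 0.14,"fingers": 1},
    {"dx": 0.9,"dy": -1,"dz": -0.4,"rx": 0,"ry": 0,"rz": 0.14,"fingers": 1},
    {"dx": 0.96,"dy": -1,"dz": -0.4,"rx": 0,"ry": 0,"rz": 0.14,"fingers": 1}
  ]
}}

```text
clock: 1.3
tcp_pos: [0.3932, -0.2208, 0.525]
ee_rot: [[0.997, -0.075, -0.001], [-0.075, -0.997, -0.0], [-0.001, 0.0, -1.0]]
contact_force: [0.6, -0.8, 0.4]
grip_width: 1.005
grasp_force: 0.0
```

```bash
python3 - <<'E'
from h import *
from rig import readout
s=readout.observe();print(s["clock"],s["tcp_pos"],s["ee_rot"],s["joint_positions"]);print(to(s,[.5564,.1556,.505]))
E
```

```text
1.3 [ 0.39323275 -0.22082586  0.52499037] [[ 9.97196212e-01 -7.48269879e-02 -7.97295396e-04]
 [-7.48272254e-02 -9.97196476e-01 -2.72370525e-04]
 [-7.74679494e-04  3.31266259e-04 -9.99999645e-01]] [ 63.67379312   1.47246738 -38.12720031 106.28754722   0.98810472
  72.59096853 -69.03172241]
(array([ 0.44852782, -1.29195492,  0.06585914]), np.float64(0.0020093599558352582))
```

Call:
{"op": "drive_tool", "data": {
  "steps": [
    {"dx": 0.05,"dy": -0.15,"dz": 0,"rx": 0,"ry": 0,"rz": 0,"fingers": 1},
    {"dx": 0.1,"dy": -0.3,"dz": 0,"rx": 0,"ry": 0,"rz": 0,"fingers": 1},
    {"dx": 0.15,"dy": -0.45,"dz": 0,"rx": 0,"ry": 0,"rz": 0,"fingers": 1},
    {"dx": 0.2,"dy": -0.6,"dz": 0,"rx": 0,"ry": 0,"rz": 0,"fingers": 1},
    {"dx": 0.3,"dy": -0.75,"dz": 0,"rx": 0,"ry": 0,"rz": 0,"fingers": 1},
    {"dx": 0.4,"dy": -0.9,"dz": 0,"rx": 0,"ry": 0,"rz": 0,"fingers": 1},
    {"dx": 0.44,"dy": -1,"dz": 0,"rx": 0,"ry": 0,"rz": 0,"fingers": 1},
    {"dx": 0.44,"dy": -1,"dz": 0,"rx": 0,"ry": 0,"rz": 0,"fingers": 1}
  ]
}}

```text
clock: 2.1
tcp_pos: [0.5492, 0.0675, 0.5243]
ee_rot: [[0.997, -0.073, -0.0], [-0.073, -0.997, 0.005], [-0.001, -0.005, -1.0]]
contact_force: [-0.0, 0.5, 0.5]
grip_width: 0.997
grasp_force: 0.0
```

Call:
{"op": "drive_tool", "data": {
  "steps": [
    {"dx": 0,"dy": -0.15,"dz": 0,"rx": 0,"ry": 0,"rz": 0.002,"fingers": 1},
    {"dx": 0,"dy": -0.28,"dz": 0,"rx": 0,"ry": 0,"rz": 0.002,"fingers": 1},
    {"dx": 0,"dy": -0.28,"dz": 0,"rx": 0,"ry": 0,"rz": 0.002,"fingers": 1},
    {"dx": 0,"dy": -0.28,"dz": 0,"rx": 0,"ry": 0,"rz": 0.002,"fingers": 1}
  ]
}}

```text
clock: 2.5
tcp_pos: [0.5549, 0.1457, 0.5244]
ee_rot: [[0.996, -0.085, -0.001], [-0.085, -0.996, -0.0], [-0.001, 0.0, -1.0]]
contact_force: [0.3, -0.5, 0.2]
grip_width: 1.003
grasp_force: 0.0
```

```bash
python3 - <<'E'
from h import *
from rig import readout,cams
s=readout.observe();print(s["clock"],s["tcp_pos"],s["ee_rot"]);print(to(s,[.5564,.1556,.453]))
d=cams.snapshot("wrist");cv2.imwrite("pics/w1.png",d["image"][:,:,::-1]);X=cloud(d)
Q=(X[...,:2]-c0)@np.array([ax,w]).T;m=(X[...,2]>.30)&(X[...,2]<.33)&(abs(Q[...,0])<.04)&(abs(Q[...,1]-.21)<.03)
q=Q[m];print(m.sum(),np.percentile(q,[1,50,99],axis=0) if m.any() else 0,theta(cams.snapshot("scene"),.2105))
E
```

```text
2.5 [0.55486023 0.14571893 0.52436324] [[ 9.96341169e-01 -8.54612969e-02 -8.01432418e-04]
 [-8.54615637e-02 -9.96341422e-01 -3.04667173e-04]
 [-7.72463063e-04  3.72044114e-04 -9.99999632e-01]]
(array([ 0.0024827 , -0.03334355,  0.23786322]), np.float64(-0.001386587287043523))
2631 [[-0.01651299  0.20002785]
 [ 0.00511727  0.20944996]
 [ 0.02182893  0.21935756]] (np.float64(0.42189062186591186), 78, array([0.0046335 , 0.44884213, 0.02625774]), np.float64(0.0004863096338144808))
```

View pics/w1.png

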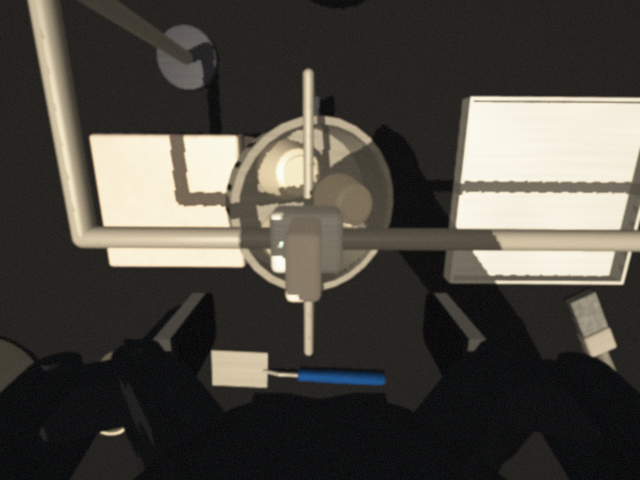

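The wrist view shows the grip at about (304,260), between the open fingers and about 10 mm toward the bin from their centre line. That matches the computed shift. I'll go down and close.

Call:
{"op": "drive_tool", "data": {
  "steps": [
    {"dx": 0.003,"dy": -0.031,"dz": 0,"rx": 0,"ry": 0,"rz": -0.001,"fingers": 1},
    {"dx": 0.003,"dy": -0.031,"dz": 0.06,"rx": 0,"ry": 0,"rz": -0.001,"fingers": 1},
    {"dx": 0.003,"dy": -0.031,"dz": 0.13,"rx": 0,"ry": 0,"rz": -0.001,"fingers": 1},
    {"dx": 0.003,"dy": -0.031,"dz": 0.2,"rx": 0,"ry": 0,"rz": -0.001,"fingers": 1},
    {"dx": 0.003,"dy": -0.031,"dz": 0.235,"rx": 0,"ry": 0,"rz": -0.001,"fingers": 1},
    {"dx": 0.003,"dy": -0.031,"dz": 0.235,"rx": 0,"ry": 0,"rz": -0.001,"fingers": 1},
    {"dx": 0.003,"dy": -0.031,"dz": 0.235,"rx": 0,"ry": 0,"rz": -0.001,"fingers": 1}
  ]
}}

```text
clock: 3.3
tcp_pos: [0.5574, 0.154, 0.4549]
ee_rot: [[0.996, -0.086, 0.001], [-0.086, -0.996, 0.0], [0.001, -0.0, -1.0]]
contact_force: [-0.9, -0.4, 1.0]
grip_width: 0.997
grasp_force: 0.0
```

```bash
python3 - <<'E'
from h import *
from rig import readout
s=readout.observe();print(s["clock"],s["tcp_pos"],to(s,[.5564,.1552,.453]),s["contact_force"])
E
```

```text
3.3 [0.55739499 0.15398888 0.45486112] (array([-0.0036538 , -0.00373584,  0.00620301]), np.float64(-0.0014519649768623291)) [-0.90029416 -0.37721503  0.95367048]
```

Call:
{"op": "drive_tool", "data": {
  "grip_force": 60,
  "steps": [
    {"dx": 0,"dy": -0.003,"dz": 0.005,"rx": 0,"ry": 0,"rz": -0.0014,"fingers": 0},
    {"dx": 0,"dy": -0.003,"dz": 0.005,"rx": 0,"ry": 0,"rz": -0.0014,"fingers": -0.4},
    {"dx": 0,"dy": -0.003,"dz": 0.005,"rx": 0,"ry": 0,"rz": -0.0014,"fingers": -1},
    {"dx": 0,"dy": -0.003,"dz": 0.005,"rx": 0,"ry": 0,"rz": -0.0014,"fingers": -1},
    {"dx": 0,"dy": -0.003,"dz": 0.005,"rx": 0,"ry": 0,"rz": -0.0014,"fingers": -1},
    {"dx": 0,"dy": -0.003,"dz": 0.005,"rx": 0,"ry": 0,"rz": -0.0014,"fingers": -1},
    {"dx": 0,"dy": -0.003,"dz": 0.005,"rx": 0,"ry": 0,"rz": -0.0014,"fingers": -1},
    {"dx": 0,"dy": -0.003,"dz": 0.005,"rx": 0,"ry": 0,"rz": -0.0014,"fingers": -1}
  ]
}}

```text
clock: 4.1
tcp_pos: [0.5572, 0.155, 0.4531]
ee_rot: [[0.997, -0.081, 0.0], [-0.081, -0.997, -0.0], [0.0, -0.0, -1.0]]
contact_force: [-2.4, -0.1, 4.5]
grip_width: 0.229
grasp_force: 59.8
```

```bash
python3 - <<'E'
from h import *
from rig import readout
s=readout.observe();a=(s["tcp_pos"][:2]-c0);print(s["clock"],s["tcp_pos"],a@ax,a@w,s["ee_rot"].T@np.array([*w,0]),s["contact_force"],s["grip_width"],s["grasp_force"])
E
```

```text
4.1 [0.55720813 0.15501041 0.45312254] 0.0018778340112412355 0.21001397109536551 [-8.51355451e-05 -9.99995668e-01  2.51610847e-05] [-2.40261243 -0.07266611  4.48602706] 0.2285453258694294 59.759252071380615
```

Call:
{"op": "drive_tool", "data": {
  "steps": [
    {"dx": 0,"dy": 0.05,"dz": 0,"rx": 0,"ry": 0,"rz": 0,"fingers": -1},
    {"dx": 0,"dy": 0.1,"dz": 0,"rx": 0,"ry": 0,"rz": 0,"fingers": -1},
    {"dx": 0,"dy": 0.15,"dz": 0,"rx": 0,"ry": 0,"rz": 0,"fingers": -1},
    {"dx": 0,"dy": 0.2,"dz": 0,"rx": 0,"ry": 0,"rz": 0,"fingers": -1},
    {"dx": 0,"dy": 0.25,"dz": 0,"rx": 0,"ry": 0,"rz": 0,"fingers": -1},
    {"dx": 0,"dy": 0.3,"dz": 0,"rx": 0,"ry": 0,"rz": 0,"fingers": -1},
    {"dx": 0,"dy": 0.35,"dz": 0,"rx": 0,"ry": 0,"rz": 0,"fingers": -1},
    {"dx": 0,"dy": 0.4,"dz": 0,"rx": 0,"ry": 0,"rz": 0,"fingers": -1},
    {"dx": 0,"dy": 0.45,"dz": 0,"rx": 0,"ry": 0,"rz": 0,"fingers": -1},
    {"dx": 0,"dy": 0.5,"dz": 0,"rx": 0,"ry": 0,"rz": 0,"fingers": -1},
    {"dx": 0,"dy": 0.55,"dz": 0,"rx": 0,"ry": 0,"rz": 0,"fingers": -1},
    {"dx": 0,"dy": 0.6,"dz": 0,"rx": 0,"ry": 0,"rz": 0,"fingers": -1}
  ]
}}

```text
clock: 5.3
tcp_pos: [0.5413, -0.0236, 0.4531]
ee_rot: [[0.997, -0.08, -0.004], [-0.08, -0.997, 0.001], [-0.004, -0.0, -1.0]]
contact_force: [-9.8, 2.9, 10.2]
grip_width: 0.228
grasp_force: 63.2
```

```bash
cat >> h.py <<'E'
def swing(N=26,name=None):
    from rig import readout,cams;from scipy.optimize import curve_fit
    T=[];H=[];D=[]
    for i in range(N):
        s=readout.observe();a=(s["tcp_pos"][:2]-c0)@w;d=cams.snapshot("scene");th,n,p,e=theta(d,a);T.append(s["clock"]);H.append(th);D.append((a,n,e))
    T=np.array(T);H=np.array(H);t0=readout.observe()["clock"]
    f=lambda t,c,q,b,o:c*np.cos(o*t)+q*np.sin(o*t)+b
    p,_=curve_fit(f,T[4:]-t0,H[4:],[.3,0,0,5.42],loss="soft_l1",f_scale=.01,method="trf")
    print("th",np.round(H,3).tolist());print("along",D[0][0],D[-1][0],"n",min(x[1] for x in D),"e",max(x[2] for x in D))
    print("t0",t0,"theta(t0+t)=c cos+s sin+b, w:",p,"amp",np.hypot(p[0],p[1]),"res",np.std(f(T[4:]-t0,*p)-H[4:]))
    if name:cv2.imwrite(name,d["image"][:,:,::-1])
E
python3 -c "
from h import *
swing(name='pics/s2.png')"
```

```text
th [0.419, 0.412, 0.36, 0.28, 0.186, 0.075, -0.038, -0.148, -0.248, -0.329, -0.383, -0.415, -0.414, -0.383, -0.329, -0.247, -0.149, -0.041, 0.071, 0.176, 0.269, 0.344, 0.392, 0.412, 0.405, 0.369]
along 0.030747394006967348 0.0301072641891465 n 59 e 0.0006960717118785417
t0 6.6 theta(t0+t)=c cos+s sin+b, w: [ 3.03291057e-01 -2.85489641e-01 -1.59626479e-03  5.38138392e+00] amp 0.4165210683464544 res 0.0017562601805680546
```

Now I wait one camera period and make a counter-move of about 164 mm, centred on the swing's bottom extreme.

```bash
python3 -c "
from h import *
from rig import cams,readout
print(theta(cams.snapshot('scene'),.0301)[0],readout.observe()['clock'])"
```

```text
0.3052538873337127 6.65
```

Call:
{"op": "drive_tool", "data": {
  "steps": [
    {"dx": 0,"dy": 0,"dz": 0,"rx": 0,"ry": 0,"rz": 0,"fingers": -1},
    {"dx": 0,"dy": 0,"dz": 0,"rx": 0,"ry": 0,"rz": 0,"fingers": -1},
    {"dx": 0,"dy": 0.128,"dz": 0,"rx": 0,"ry": 0,"rz": 0,"fingers": -1},
    {"dx": 0,"dy": 0.285,"dz": 0,"rx": 0,"ry": 0,"rz": 0,"fingers": -1},
    {"dx": 0,"dy": 0.442,"dz": 0,"rx": 0,"ry": 0,"rz": 0,"fingers": -1},
    {"dx": 0,"dy": 0.547,"dz": 0,"rx": 0,"ry": 0,"rz": 0,"fingers": -1},
    {"dx": 0,"dy": 0.547,"dz": 0,"rx": 0,"ry": 0,"rz": 0,"fingers": -1}
  ]
}}

```text
clock: 7.35
tcp_pos: [0.5261, -0.1956, 0.453]
ee_rot: [[0.996, -0.091, -0.008], [-0.091, -0.996, -0.005], [-0.008, 0.006, -1.0]]
contact_force: [-16.8, -0.6, 17.0]
grip_width: 0.225
grasp_force: 63.8
```

```bash
python3 -c "
from h import *
swing(name='pics/s3.png')"
```

```text
th [0.032, 0.011, -0.006, -0.018, -0.028, -0.032, -0.034, -0.034, -0.033, -0.029, -0.021, -0.01, -0.001, 0.008, 0.019, 0.026, 0.032, 0.037, 0.038, 0.037, 0.032, 0.03, 0.02, 0.011, 0.001, -0.009]
along -0.1419659975070152 -0.1350938559261184 n 73 e 0.00045897296120432467
t0 8.65 theta(t0+t)=c cos+s sin+b, w: [-1.97452260e-02 -3.11259878e-02  1.65706737e-03  5.41938838e+00] amp 0.03686056249052858 res 0.0008285667706251523
```

Residual swing is only 0.037 rad. I'll return the last 18 mm, timed to cancel that swing, and ease off the side load.

Call:
{"op": "drive_tool", "data": {
  "steps": [
    {"dx": -0.001,"dy": -0.0017,"dz": -0.001,"rx": 0,"ry": 0,"rz": 0,"fingers": -1},
    {"dx": -0.002,"dy": -0.0033,"dz": -0.002,"rx": 0,"ry": 0,"rz": 0,"fingers": -1},
    {"dx": -0.003,"dy": -0.005,"dz": -0.003,"rx": 0,"ry": 0,"rz": 0,"fingers": -1},
    {"dx": -0.003,"dy": -0.0067,"dz": -0.003,"rx": 0,"ry": 0,"rz": 0,"fingers": -1},
    {"dx": -0.003,"dy": -0.0083,"dz": -0.003,"rx": 0,"ry": 0,"rz": 0,"fingers": -1},
    {"dx": -0.003,"dy": -0.01,"dz": -0.003,"rx": 0,"ry": 0,"rz": 0,"fingers": -1},
    {"dx": -0.003,"dy": -0.023,"dz": -0.003,"rx": 0,"ry": 0,"rz": 0,"fingers": -1},
    {"dx": -0.003,"dy": -0.038,"dz": -0.003,"rx": 0,"ry": 0,"rz": 0,"fingers": -1},
    {"dx": -0.003,"dy": -0.055,"dz": -0.003,"rx": 0,"ry": 0,"rz": 0,"fingers": -1},
    {"dx": -0.003,"dy": -0.0567,"dz": -0.003,"rx": 0,"ry": 0,"rz": 0,"fingers": -1},
    {"dx": -0.003,"dy": -0.0583,"dz": -0.003,"rx": 0,"ry": 0,"rz": 0,"fingers": -1},
    {"dx": -0.003,"dy": -0.06,"dz": -0.003,"rx": 0,"ry": 0,"rz": 0,"fingers": -1}
  ]
}}

```text
clock: 9.85
tcp_pos: [0.5282, -0.1705, 0.4531]
ee_rot: [[0.997, -0.082, -0.006], [-0.082, -0.997, -0.001], [-0.006, 0.001, -1.0]]
contact_force: [-9.8, -1.1, 7.2]
grip_width: 0.226
grasp_force: 62.9
```

```bash
python3 -c "
from h import *
swing(24,name='pics/s4.png')
from rig import cams,readout
s=readout.observe();print(s['clock'],s['contact_force'])
for n in('scene','top'):
    d=cams.snapshot(n);X=cloud(d);g=cv2.cvtColor(d['image'],cv2.COLOR_RGB2GRAY);Q=(X[...,:2]-c0)@np.array([ax,w]).T
    m=(X[...,2]>.015)&(X[...,2]<.035)&(Q[...,1]<.05)&(Q[...,1]>-.28)&(abs(Q[...,0])<.15);q=Q[m];print(n,m.sum(),np.percentile(q,[1,99],axis=0).tolist())
    m=(X[...,2]>.115)&(X[...,2]<.15)&(abs(Q[...,1]+.117)<.13)&(abs(Q[...,0])<.11);q=Q[m];print('rim',np.percentile(q,[.5,99.5],axis=0).tolist())
"
```

```text
th [-0.002, 0.002, 0.001, 0.001, 0.002, 0.002, 0.001, 0.002, 0.002, 0.001, 0.001, 0.003, 0.005, 0.002, 0.002, 0.002, 0.003, 0.002, 0.003, 0.002, 0.001, 0.001, 0.002, 0.0]
along -0.11682548608226619 -0.11680157654603161 n 73 e 0.00046516937379988306
t0 11.05 theta(t0+t)=c cos+s sin+b, w: [-6.40286947e-04  3.75851785e-04  1.94796436e-03  6.63583353e+00] amp 0.0007424499576201666 res 0.0007888391426479881
11.05 [-10.34949835  -0.0281541    7.54622414]
scene 1314 [[-0.12617982213732676, -0.23602253813035146], [0.12400711891575625, 0.015674770426448322]]
rim [[-0.09329546646765739, -0.20539421262753224], [0.09783854012510822, -0.022767864576724892]]
top 898 [[-0.1277064183930612, -0.23652792748596072], [0.12390941440838737, 0.013474078301665218]]
rim [[-0.1022210758128442, -0.20797217665138124], [0.1078441801784281, -0.025242182830975953]]
```

View pics/s4.png

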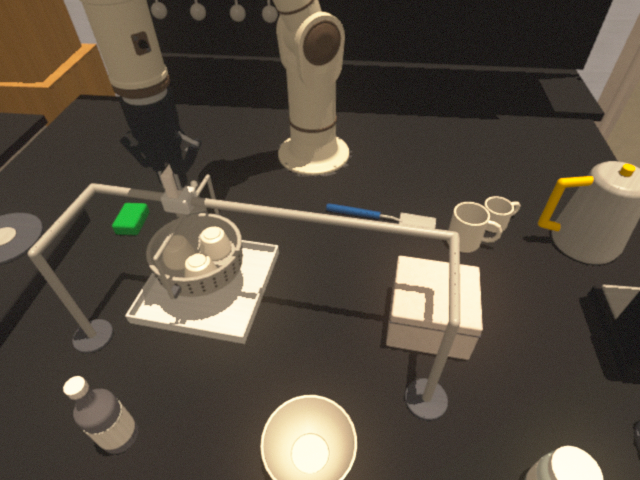

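The picture shows the colander hanging level over the tray, around (195,250), with the bin undisturbed. The tray centre is at -0.111 along the bar and the colander at about -0.116. I'll hold about 3 s more, easing the strain, then release.

Call:
{"op": "drive_tool", "data": {
  "steps": [
    {"dx": -0.001,"dy": 0,"dz": 0,"rx": 0,"ry": 0,"rz": 0,"fingers": -1},
    {"dx": -0.002,"dy": 0,"dz": -0.001,"rx": 0,"ry": 0,"rz": 0,"fingers": -1},
    {"dx": -0.003,"dy": 0,"dz": -0.002,"rx": 0,"ry": 0,"rz": 0,"fingers": -1},
    {"dx": -0.004,"dy": 0,"dz": -0.002,"rx": 0,"ry": 0,"rz": 0,"fingers": -1},
    {"dx": -0.004,"dy": 0,"dz": -0.002,"rx": 0,"ry": 0,"rz": 0,"fingers": -1},
    {"dx": -0.004,"dy": 0,"dz": -0.002,"rx": 0,"ry": 0,"rz": 0,"fingers": -1},
    {"dx": -0.004,"dy": 0,"dz": -0.002,"rx": 0,"ry": 0,"rz": 0,"fingers": -1},
    {"dx": -0.004,"dy": 0,"dz": -0.002,"rx": 0,"ry": 0,"rz": 0,"fingers": -1},
    {"dx": -0.004,"dy": 0,"dz": -0.002,"rx": 0,"ry": 0,"rz": 0,"fingers": -1},
    {"dx": -0.004,"dy": 0,"dz": -0.002,"rx": 0,"ry": 0,"rz": 0,"fingers": -1},
    {"dx": -0.004,"dy": 0,"dz": -0.002,"rx": 0,"ry": 0,"rz": 0,"fingers": -1},
    {"dx": -0.004,"dy": 0,"dz": -0.002,"rx": 0,"ry": 0,"rz": 0,"fingers": -1}
  ]
}}

```text
clock: 12.35
tcp_pos: [0.5278, -0.1703, 0.4531]
ee_rot: [[0.997, -0.081, -0.004], [-0.081, -0.997, 0.0], [-0.004, 0.0, -1.0]]
contact_force: [-5.6, -1.7, -1.6]
grip_width: 0.227
grasp_force: 62.0
```

Call:
{"op": "drive_tool", "data": {
  "grip_force": 20,
  "steps": [
    {"dx": 0,"dy": 0,"dz": 0,"rx": 0,"ry": 0,"rz": 0,"fingers": -1},
    {"dx": 0,"dy": 0,"dz": 0,"rx": 0,"ry": 0,"rz": 0,"fingers": -1},
    {"dx": 0,"dy": 0,"dz": 0,"rx": 0,"ry": 0,"rz": 0,"fingers": -1},
    {"dx": 0,"dy": 0,"dz": 0,"rx": 0,"ry": 0,"rz": 0,"fingers": -1},
    {"dx": 0,"dy": 0,"dz": 0,"rx": 0,"ry": 0,"rz": 0,"fingers": -1},
    {"dx": 0,"dy": 0,"dz": 0,"rx": 0,"ry": 0,"rz": 0,"fingers": -1},
    {"dx": 0,"dy": 0,"dz": 0,"rx": 0,"ry": 0,"rz": 0,"fingers": -1},
    {"dx": 0,"dy": 0,"dz": 0,"rx": 0,"ry": 0,"rz": 0,"fingers": -1},
    {"dx": 0,"dy": 0,"dz": 0,"rx": 0,"ry": 0,"rz": 0,"fingers": -1},
    {"dx": 0,"dy": 0,"dz": 0,"rx": 0,"ry": 0,"rz": 0,"fingers": -1},
    {"dx": 0,"dy": 0,"dz": 0,"rx": 0,"ry": 0,"rz": 0,"fingers": -1},
    {"dx": 0,"dy": 0,"dz": 0,"rx": 0,"ry": 0,"rz": 0,"fingers": -1}
  ]
}}

```text
clock: 13.55
tcp_pos: [0.5278, -0.1703, 0.4531]
ee_rot: [[0.997, -0.081, -0.004], [-0.081, -0.997, 0.0], [-0.003, 0.0, -1.0]]
contact_force: [-5.5, -2.1, -1.9]
grip_width: 0.228
grasp_force: 62.0
```

Call:
{"op": "drive_tool", "data": {
  "steps": [
    {"dx": 0,"dy": 0,"dz": 0,"rx": 0,"ry": 0,"rz": 0,"fingers": -0.4},
    {"dx": 0,"dy": 0,"dz": 0,"rx": 0,"ry": 0,"rz": 0,"fingers": -0.2},
    {"dx": 0,"dy": 0,"dz": 0,"rx": 0,"ry": 0,"rz": 0,"fingers": 0},
    {"dx": 0,"dy": 0,"dz": 0,"rx": 0,"ry": 0,"rz": 0,"fingers": 0.3},
    {"dx": 0,"dy": 0,"dz": 0,"rx": 0,"ry": 0,"rz": 0,"fingers": 0.6},
    {"dx": 0,"dy": 0,"dz": 0,"rx": 0,"ry": 0,"rz": 0,"fingers": 0.6}
  ]
}}

```text
clock: 14.15
tcp_pos: [0.5289, -0.1698, 0.4543]
ee_rot: [[0.997, -0.08, 0.0], [-0.08, -0.997, -0.0], [0.0, -0.0, -1.0]]
contact_force: [-0.2, -0.2, 0.1]
grip_width: 0.797
grasp_force: 0.0
```

Call:
{"op": "drive_tool", "data": {
  "steps": [
    {"dx": 0,"dy": 0,"dz": -0.05,"rx": 0,"ry": 0,"rz": 0,"fingers": 0.6},
    {"dx": 0,"dy": 0,"dz": -0.13,"rx": 0,"ry": 0,"rz": 0,"fingers": 0.6},
    {"dx": 0,"dy": 0,"dz": -0.23,"rx": 0,"ry": 0,"rz": 0,"fingers": 0.6},
    {"dx": 0,"dy": 0,"dz": -0.33,"rx": 0,"ry": 0,"rz": 0,"fingers": 0.6},
    {"dx": 0,"dy": 0,"dz": -0.4,"rx": 0,"ry": 0,"rz": 0,"fingers": 0.6},
    {"dx": 0,"dy": 0,"dz": -0.4,"rx": 0,"ry": 0,"rz": 0,"fingers": 0.6},
    {"dx": 0,"dy": 0,"dz": -0.4,"rx": 0,"ry": 0,"rz": 0,"fingers": 0.6}
  ]
}}

```text
clock: 14.85
tcp_pos: [0.5287, -0.1697, 0.5751]
ee_rot: [[0.997, -0.081, 0.001], [-0.081, -0.997, -0.001], [0.001, 0.001, -1.0]]
contact_force: [-0.1, -0.7, 0.2]
grip_width: 0.8
grasp_force: 0.0
```

```bash
python3 -c "
from h import *
from rig import cams,readout
H=[];
for i in range(12):
    d=cams.snapshot('scene');H.append(round(float(theta(d,-.1165)[0]),3))
X=cloud(d);Q=(X[...,:2]-c0)@np.array([ax,w]).T;m=(X[...,2]>.30)&(X[...,2]<.325)&(abs(Q[...,0])<.04)&(abs(Q[...,1]+.117)<.04);print(H,np.percentile(Q[m],[2,98],axis=0).tolist())
cv2.imwrite('pics/s5.png',d['image'][:,:,::-1]);s=readout.observe();print(s['clock'],s['tcp_pos'],s['contact_force'])"
```

```text
[-0.0, 0.003, 0.003, 0.002, 0.002, 0.002, 0.003, 0.002, 0.0, 0.002, 0.0, 0.002] [[-0.01910438267340961, -0.12294432444080007], [0.018666194343754668, -0.10402680968999828]]
15.45 [ 0.52876006 -0.16982663  0.57409112] [ 0.37571132 -0.18978998 -0.29097318]
```

View pics/s5.png

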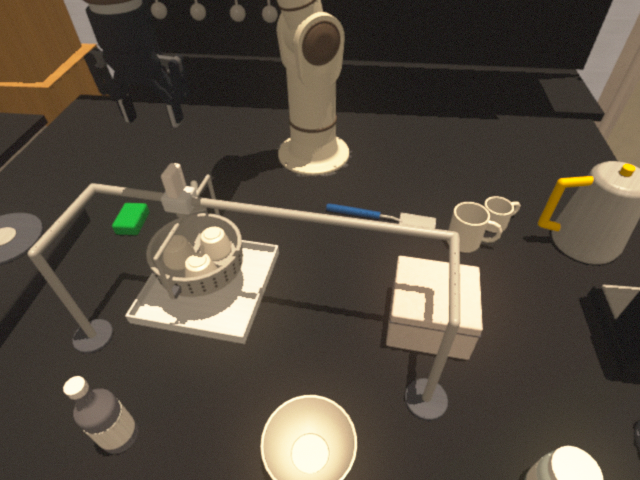

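The gripper is well clear above the grip (175,185), and the colander hangs still and level over the tray.

```bash
python3 -c "
from rig import manip
print(manip.job_done())"
```

```text
the job is handed in; nothing more can be done
None
```

The colander hangs still and level over the drip tray, about 5 mm off centre with no measurable swing; the gripper is released and clear, and the job was handed in at about 15.5 s (no verdict was returned).

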